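# Rub down the banding of a marquetry box lid

## Task

A marquetry box lid lies in a jig on a spring-mounted bed; its octagonal medallion and the five pieces of its banding strip still stand proud. Pick up the blue-handled rubbing block and, touching the lid and jig with nothing but the block and never bottoming the bed, first press the medallion straight down until it is flush; then set the block on the banding piece next to the red end of the jig and rub along the strip to the opposite end in one stroke without lifting, with a steady pressure that keeps the bed sunk about half way, so that all five pieces end up flush. Finally set the block back on its sole in the middle of the green mat, let go, and leave the other things on the table where they are.

Things in the scene. Friction and masses are not known exactly. Their poses are not given: they have to be found in the camera images.
- block_center (a point): Rubbing block, loose, 0.15 to 0.31 kg: brown wooden sole, blue upright handle. This point: its centre, half-way up, 33 mm above the underside (height 66 mm). z up, x along its length; the same both ways round. Handle, central on the sole: 56 mm long (x), 26 mm wide (y), from 16 to 66 mm above the underside.
- block_sole (a point): Centre of the block's flat underside. The sole is 16 mm thick, 50 mm wide (y), flat beneath over the middle 60 mm of its length; both ends slope up from there (6 mm rise over 22 mm), about 104 mm overall, so that it rides onto proud parts.
- mat: Green mat, fixed, 170 x 120 x 5 mm, the place of the block, which lies on it at the start, its length roughly along the mat's. Origin: centre of its underside, on the table; x along its 170 mm. It may lie on the left or the right side.
- jig: Fixed jig, a low metal frame 280 x 194 mm, 34 mm high, at any yaw. Origin: on the table, under the lid's centre. x along its length (from -148 to +132 mm), parallel to the banding strip; the end wall at -x is painted red and 28 mm thick, the other walls are bare aluminium.
- lid_top (a point): Centre of the top face of the light wooden box lid (238 x 172 mm, x along the jig's x), which is carried by the sprung bed: 52 mm above the table when unloaded, going down with the bed. z up.
- bed (a joint): How far the sprung bed with the lid has sunk, in m: 0 unloaded, 0.014 bottomed on a hard stop (not allowed: keep below 0.0125). It moves straight down only and returns by itself. Force needed: about 4 N to start it, then 0.8 N per mm (about 9.6 N at half way, 7 mm).
- medallion_top (a point): Centre of the top face of the dark octagonal medallion with a star, 62 mm across, on the lid 35 mm to the +y side of the lid's centre (jig frame); its top stands up to 6.3 mm above the lid's face at the start and 0.3 mm when home.
- medallion (a joint): How far the medallion has been pressed into the lid, in m: 0 to 0.0015 at the start, 0.006 fully home (flush: above 0.0045). It resists with about 6.5 N of friction and stays where it is pressed.
- strip_start (a point): Point in the lid's face under the centre of banding piece 1, next to the red end: the stroke starts with the block's centre over it. The strip of five dark and reddish pieces (each 32 x 26 mm, up to 4.3 mm proud, about 1.5 N each to press in) runs from here along the jig's +x, 45 mm to the -y side of the lid's centre.
- strip_end (a point): Point in the lid's face under the centre of banding piece 5, next to the bare end, 128 mm from strip_start: the stroke ends with the block's centre over it.
- piece1 (a joint): How far banding piece 1 (counted from the red end) has been pressed into the lid, in m: 0 to 0.0008 at the start, 0.004 fully in (flush: above 0.0028). It stays where it is pressed.
- piece2 (a joint): How far banding piece 2 (counted from the red end) has been pressed into the lid, in m: 0 to 0.0008 at the start, 0.004 fully in (flush: above 0.0028). It stays where it is pressed.
- piece3 (a joint): How far banding piece 3 (counted from the red end) has been pressed into the lid, in m: 0 to 0.0008 at the start, 0.004 fully in (flush: above 0.0028). It stays where it is pressed.
- piece4 (a joint): How far banding piece 4 (counted from the red end) has been pressed into the lid, in m: 0 to 0.0008 at the start, 0.004 fully in (flush: above 0.0028). It stays where it is pressed.
- piece5 (a joint): How far banding piece 5 (counted from the red end) has been pressed into the lid, in m: 0 to 0.0008 at the start, 0.004 fully in (flush: above 0.0028). It stays where it is pressed.
- glue: Loose glass jar with red cap, 66 mm across, 110 mm tall; a bystander, not to be moved. Origin: underside.
- box8: Loose octagonal dark wooden trinket box with a star on top, 110 mm across, 40 mm tall; a bystander, not to be moved. Origin: underside.
- spool: Loose orange spool, 44 mm across, 52 mm tall; a bystander, not to be moved. Origin: underside.
- pot: Loose blue pot, 74 mm across, 90 mm tall, with pencils standing in it to 150 mm; a bystander, not to be moved. Origin: underside.
- tray: Loose white open tray, 160 x 110 x 28 mm, with veneer chips, lying on the side opposite to the mat; a bystander, not to be moved. Origin: underside.
- rasp: Loose screwdriver with red handle, lying; a bystander, not to be moved. Origin: underside.
- mallet: Loose hammer, lying; a bystander, not to be moved. Origin: underside.
Not all that is in view belongs to the job. Leave any orange look-alike of the part that bears block_center alone.

How it is judged:
On the way, in this order (a step that is already met when the one before it is completed fails the run):
1. the medallion is pressed flush by the block, the banding still proud (value of joint medallion above 0.0045 m and contact force between block and medallion above 1 N and value of joint each of piece1, piece2, piece3, piece4, piece5 below 0.002 m), for 0.1 s.
2. the block presses on piece 1 at the red end (centre within 20 mm along the strip), bed sunk over 3 mm, pieces 4 and 5 still proud (horizontal distance between block_sole and strip_start below 0.02 m and value of joint bed above 0.003 m and value of joint piece1 above 0.0028 m and value of joint each of piece4, piece5 below 0.002 m), for 0.05 s.
3. the block passes the middle of the strip, bed sunk over 3 mm, pieces 1 to 3 flush and piece 5 still proud (x of block_sole in the frame of lid_top between -0.012 and 0.012 m and value of joint bed above 0.003 m and value of joint each of piece1, piece2, piece3 above 0.0028 m and value of joint piece5 below 0.002 m), for 0.02 s.
4. the block presses on piece 5 at the bare end, bed sunk over 3 mm, all five flush (horizontal distance between block_sole and strip_end below 0.02 m and value of joint bed above 0.003 m and value of joint each of piece1, piece2, piece3, piece4, piece5 above 0.0028 m), for 0.05 s.
At the end, for the whole second after the job is handed in: Medallion pressed in by more than 4.5 mm of 6 and all five banding pieces by more than 2.8 mm of 4; bed unloaded (sunk less than 2.5 mm); block at rest upright on its sole on the green mat, its centre within 40 mm of the mat's centre (value of joint medallion above 0.0045 m and value of joint each of piece1, piece2, piece3, piece4, piece5 above 0.0028 m and value of joint bed below 0.0025 m and horizontal distance between block_sole and mat below 0.04 m and z of block_sole in the frame of mat between 0.002 and 0.009 m and angle between block_sole's own z axis and vertical below 0.1 rad and linear speed of block below 0.02 m/s); the robot touches nothing.
It fails at once if the bed is bottomed (sunk over 12.5 mm) (value of joint bed above 0.0125 m).
It fails at once if pressure lost or block lifted in the middle of the strip (sole centre within 38 mm of the strip's middle and 30 mm of its line, less than 15 mm above the lid, bed sunk under 2 mm) (x of block_sole in the frame of lid_top between -0.038 and 0.038 m and y of block_sole in the frame of lid_top between -0.075 and -0.015 m and z of block_sole in the frame of lid_top below 0.015 m and value of joint bed below 0.002 m).
It fails at once if the robot itself touches the lid or the jig with more than 1 N (contact force between any of the fingers, the arm and jig above 1 N).
It fails at once if a bystander is moved more than 20 mm (distance of any of glue, box8, spool, pot, tray, rasp, mallet from where it was at the start of the episode above 0.02 m).
It also fails if it takes over 67 s, if anything falls off the work surface, if the arm or the gripper's body presses on something with over 40 N, if the wrist force passes 120 N, or if a joint passes its speed limit or range.

## Robot

A 7-joint arm with a two-finger parallel gripper is mounted at the origin on the work surface. World frame = base frame: x ahead of the robot, y to its left, z up, the work surface at z = 0. Lengths are in m, angles in rad, forces in N, time in s.
With the tool pointing down it reaches from about 0.4 to 0.85 m from the base axis. Payload 6.9 kg.
Tool frame: the origin (TCP) lies midway between the tips of the shut fingers; the grasp point (between the pads) lies behind it (ctrl.pinch_z is the z of the grasp point in the tool frame, in m); z points along the fingers, y is the direction in which the jaws open and shut (so a half turn about z gives the same grasp; the last joint's range is limited). The gripper opens to 85 mm and grips with 20 to 120 N. Pads are 22 mm wide; open, the fingers measure 114 mm over their backs; the gripper's body (76 mm by 85 mm) begins 54 mm behind the grasp point. The pads swing forward as they close: fully open they stand 13 mm farther back than shut.
Start: joints at [0.105, 0.507, -0.238, 1.5, 0.126, 1.149, -0.155], TCP at [0.625, -0, 0.231] pointing down, gripper open.
Joint ranges: [-3.08, 3.08], [-0.24, 2.05], [-1.43, 1.35], [0, 2.5], [-1.52, 4.66], [0.17, 1.96], [-2.89, 2.89]. Speed limits (rad/s): [2.39, 2.39, 3.14, 3.14, 3.14, 3.14, 3.14].

## Interface

Orientations are given as a unit quaternion [w, x, y, z].
In Python, from station import ctrl, get_state, vision, ticket, models gives the robot as it stands. Calls block until the motion is done:
- ctrl.movep(position, orientation): joint-space move of the TCP to a pose.
- ctrl.movel(position, frame=None, max_speed=0.15): straight line of the TCP; frame=None keeps the orientation; max_speed is the mean speed in m/s.
- ctrl.set_joints(angles): joint-space move.
- ctrl.ungrasp() and ctrl.close_gripper(force=None): open the fingers fully, or close them until they stop; force is the grip in N (None keeps the last).
- ctrl.pause(seconds).
- ctrl.ik(position, orientation): joint angles nearest the present ones, or None.
- get_state(): the state.
- vision.grab_frame(name): name is "scene" or "side" or "wrist"; returns (picture, depth): 480x640x3 uint8, blue, green, red; 480x640 float32, m along the optical axis (not along the pixel's ray), 0 where there is no reading.
- vision.camera_info(name): a dict with "mtx" (3x3 intrinsics, pixels), "dist_coeffs" ([k1, k2, p1, p2, k3] as OpenCV has them; the pictures are not rectified), "R" (3x3) and "t" (3): a world point X has camera coordinates R X + t; the wrist camera has in their place "hand_eye" (4x4, takes a point from camera to tool coordinates, whose origin is the TCP and whose axes are the flange's). Camera axes: x right, y down, z forward; pixel columns grow to the right and rows downward; lengths in m; the calibration is good to about 2 mm. A picture is of the moment at which its call begins: read the wrist's pose just before it. camera_info takes no time and is no camera call.
A pose or a line that the arm cannot do raises ctrl.Unreachable and nothing moves.
- ticket.close_job(): hands the job in, once; it reports no verdict.
Trained networks look in the newest picture that a camera, given by its name, has taken for a name from the list of things; names that differ only in an ending like _2 or _b are one class to them, and where a whole thing is asked for, a point or a joint stands for the part that bears it (a point fixed in the world has none). Each returns a list of dicts, best first, with "p" (0 to 1); they miss things now and then, are a little off and sometimes report something else, mostly with a low value. They report only what shows in the picture. A call takes as long as a camera call. They do not tell look-alikes from the thing itself.
- models.recognise(camera, target): "point" ([column, row] in pixels, amid what is visible of it).
- models.masks_of(camera, target): "mask" (480x640 bool, what is visible of it) and "point" ([column, row] in pixels, amid what is visible of it).
The state is a dict: "time": time; "qpos": joint angles; "qd": joint speeds; "tau": joint torques, N m; "tcp_pos": TCP position; "eef_rot": TCP orientation; "contact_force": force on the tool from outside, world axes, zero at the start; "wrist_torque": the same for the moment, N m; "width": finger opening in m.
Only numpy, scipy, OpenCV 4.12 (cv2) and the standard library are available. Lean on these libraries where they do the work, as an engineer would, in place of code of your own. Each camera call takes 0.05 s, during which the arm holds its last target. There are 200 camera calls.

## Working session

There is one attempt and no reset: what is moved stays moved. The work goes in short steps, each a Python script; the robot and the scene stay as the last script left them, time stands still between calls to the robot, and variables do not carry over. Pictures are saved under pics/ and viewed, about 8 in all and at most 12, crops included, and the job is handed in when it is done.

```bash
ls; mkdir -p pics; cat > h.py <<'E'
import numpy as np, cv2
from station import ctrl, get_state, vision, ticket, models
from scipy.spatial.transform import Rotation as Rn
def Rq(q): return Rn.from_quat([q[1],q[2],q[3],q[0]]).as_matrix()
def cloud(name, px, depth, info, pose=None):
    """pixels Nx2 -> world Nx3"""
    px=np.asarray(px,float).reshape(-1,1,2)
    n=cv2.undistortPoints(px,np.array(info["mtx"]),np.array(info["dist_coeffs"])).reshape(-1,2)
    p=px.reshape(-1,2).round().astype(int); z=depth[p[:,1],p[:,0]]
    C=np.c_[n*z[:,None],z]
    if name=="wrist":
        H=np.array(info["hand_eye"]); T=C@H[:3,:3].T+H[:3,3]
        W=T@Rq(pose[1]).T+np.array(pose[0])
    else: W=(C-np.array(info["t"]))@np.array(info["R"])
    return W[z>0]
def grab(name):
    s=get_state(); im,d=vision.grab_frame(name)
    return im,d,vision.camera_info(name),(s["tcp_pos"],s["eef_rot"])
def down(yaw):
    """tool z down, tool y axis (jaws) at angle yaw+90deg in world"""
    x=np.array([np.cos(yaw),np.sin(yaw),0]); z=np.array([0,0,-1.]); y=np.cross(z,x)
    q=Rn.from_matrix(np.c_[x,y,z]).as_quat(); return [q[3],q[0],q[1],q[2]]
E
python3 - <<'E'
from h import *
s=get_state(); print(s, ctrl.pinch_z)
ims=[]
for c in ("scene","side"):
    im,d,i,p=grab(c); cv2.imwrite(f"pics/{c}0.png",im)
    np.savez(f"{c}0.npz",im=im,d=d)
    for t in ("mat","block_center","jig","lid_top","medallion","piece1","piece5","tray","glue","box8","spool","pot","rasp","mallet"):
        for r in models.masks_of(c,t)[:3]:
            v,u=np.nonzero(r["mask"]); W=cloud(c,np.c_[u,v],d,i)
            print(c,t,round(r["p"],2),np.round(r["point"]),len(u), np.round(np.median(W,0),3) if len(W) else None, np.round(np.percentile(W[:,2],95),3) if len(W) else None)
E
```

```text
pics
{'time': 0.0, 'qpos': array([ 0.10548823,  0.50830127, -0.23750402,  1.5011343 ,  0.12572973,
        1.14892227, -0.15481438]), 'qd': array([ 0.00027956,  0.00130097, -0.00039309,  0.00078287, -0.00143067,
       -0.00033354, -0.00186423]), 'tau': array([ 1.19726570e-03, -6.20588279e+01, -2.18696728e+00, -2.49655455e+01,
        1.23123583e-02,  1.21321963e-02,  2.04169703e-05]), 'tcp_pos': array([ 6.24490158e-01, -9.32408348e-05,  2.30451179e-01]), 'eef_rot': array([-5.98982424e-04,  7.07103355e-01,  7.07109651e-01, -6.54139141e-04]), 'contact_force': array([-1.08184302, -0.04691432,  0.60002208]), 'wrist_torque': array([-0.01120493,  0.0778219 , -0.01254249]), 'width': 0.08546941671516807} -0.0187
scene mat 0.65 [179. 281.] 2254 [ 0.411 -0.33   0.004] 0.007
scene mat 0.27 [356. 293.] 154 [0.639 0.003 0.056] 0.058
scene block_center 0.73 [192. 278.] 888 [ 0.435 -0.308  0.021] 0.071
scene block_center 0.69 [251. 231.] 987 [ 0.371 -0.13   0.016] 0.066
scene block_center 0.57 [168. 213.] 735 [ 0.23  -0.305  0.017] 0.066
scene jig 0.87 [339. 291.] 9232 [ 0.619 -0.02   0.051] 0.057
[... 2213 characters left out ...]
 0.52 [387. 229.] 67 [ 0.628 -0.066  0.057] 0.061
side piece5 0.49 [375. 205.] 55 [0.642 0.065 0.057] 0.06
side tray 0.7 [271. 186.] 1245 [0.408 0.336 0.011] 0.03
side glue 0.61 [420. 292.] 1101 [ 0.579 -0.36   0.078] 0.114
side box8 0.85 [326. 172.] 651 [0.602 0.339 0.038] 0.045
side spool 0.73 [368. 182.] 188 [0.702 0.223 0.036] 0.056
side spool 0.68 [385. 231.] 82 [ 0.625 -0.067  0.056] 0.061
side spool 0.6 [439. 255.] 1092 [ 0.706 -0.251  0.071] 0.135
side pot 0.78 [441. 254.] 1075 [ 0.707 -0.249  0.073] 0.138
side rasp 0.5 [266. 165.] 193 [0.427 0.481 0.02 ] 0.03
side mallet 0.69 [424. 363.] 1125 [ 0.513 -0.522  0.023] 0.029
side mallet 0.47 [366. 226.] 3098 [ 0.583 -0.014  0.052] 0.059
```

View pics/scene0.png

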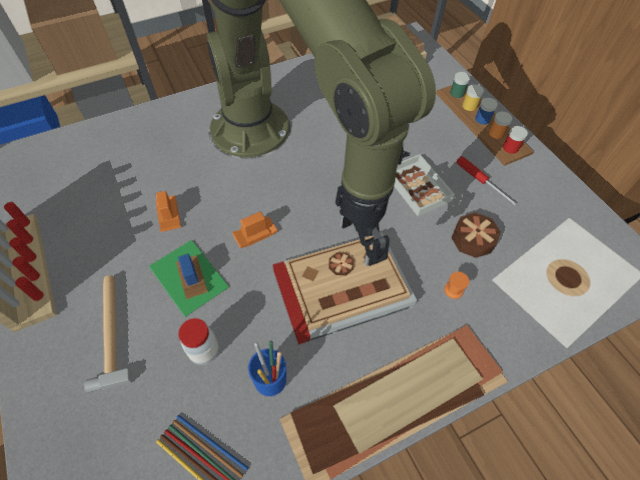

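```bash
python3 - <<'E'
from h import *
# height-map view from scene, world frame top-down
o=np.load("scene0.npz"); i=vision.camera_info("scene")
im,d=o["im"],o["d"]
v,u=np.nonzero(d>0); W=cloud("scene",np.c_[u,v],d,i); c=im[v,u]
hsv=cv2.cvtColor(im,cv2.COLOR_BGR2HSV)[v,u]
# blue handle
def rep(n,m):
    P=W[m]; 
    if len(P)<10: print(n,len(P));return
    r=cv2.minAreaRect(P[:,:2].astype(np.float32)*1000); print(n,len(P),np.round(P.mean(0),3),np.round(r[0]),np.round(r[1]),round(r[2],1))
H,S,V=hsv.T
blk=(np.abs(W[:,0]-.43)<.1)&(np.abs(W[:,1]+.31)<.1)
bt=blk&(H>95)&(H<130)&(S>100)&(W[:,2]>.058); rep("bluetop",bt); print(np.percentile(W[bt,2],[5,50,95]))
near=(np.abs(W[:,0]-.42)<.15)&(np.abs(W[:,1]+.32)<.15)
rep("mat",near&(H>40)&(H<90)&(S>60)&(W[:,2]<.012)&(W[:,2]>-.002))
L=(np.abs(W[:,0]-.6)<.16)&(np.abs(W[:,1])<.2)
rep("lid",L&(W[:,2]>.045)&(W[:,2]<.066))
rep("jig",L&(W[:,2]>.028)&(W[:,2]<.066))
rep("red",L&(S>140)&((H<8)|(H>172))&(W[:,2]>.028)&(W[:,2]<.038))
E
```

```text
bluetop 257 [ 0.42  -0.308  0.069] [ 417. -308.] [25. 55.] 86.7
[0.0623584  0.06987255 0.07274383]
mat 2280 [ 0.41  -0.318  0.004] [ 405. -315.] [173. 121.] 13.5
lid 6622 [ 0.602 -0.004  0.053] [593.   9.] [240. 175.] 83.1
jig 8752 [ 0.607 -0.016  0.048] [592.   2.] [284. 198.] 83.2
red 975 [ 0.584 -0.126  0.034] [ 578. -125.] [ 28. 194.] 83.1
```

The scene shows the blue block on the green mat at about (192,278) and the two orange look-alikes at (167,212) and (255,230). The jig's red end is at (290,300), the medallion at (341,263), and the strip runs from (325,302) to (383,285). These measurements fit the given sizes. Next I'll look with the wrist camera, first over the lid and then over the block.

```bash
cat >> h.py <<'E'
def wl(fn):
    im,d,i,p=grab("wrist"); cv2.imwrite(fn,im); v,u=np.nonzero(d>0)
    W=cloud("wrist",np.c_[u,v],d,i,p); hsv=cv2.cvtColor(im,cv2.COLOR_BGR2HSV)[v,u].astype(int)
    return W,hsv.T
def rep(n,P):
    if len(P)<10: print(n,len(P));return
    r=cv2.minAreaRect(P[:,:2].astype(np.float32)*1000); print(n,len(P),np.round(np.median(P,0),4),np.round(r[0],1),np.round(r[1],1),round(r[2],1))
E
python3 - <<'E'
from h import *
W,(H,S,V)=wl("pics/w_lid0.png")
L=(np.abs(W[:,0]-.59)<.2)&(np.abs(W[:,1])<.2)
rep("lid",W[L&(W[:,2]>.045)&(W[:,2]<.066)])
rep("lidface",W[L&(W[:,2]>.045)&(W[:,2]<.0545)])
for r in models.masks_of("wrist","medallion")[:2]:
    pass
ctrl.movep([.59,.0,.36],down(np.pi/2))
W,(H,S,V)=wl("pics/w_lid1.png")
L=(np.abs(W[:,0]-.59)<.2)&(np.abs(W[:,1])<.2)
rep("lid",W[L&(W[:,2]>.045)&(W[:,2]<.066)])
rep("red",W[L&(S>140)&((H<8)|(H>172))&(W[:,2]>.026)&(W[:,2]<.040)])
c=np.array([.593,.0095]);a=np.radians(83.1);R=np.array([[np.cos(a),-np.sin(a)],[np.sin(a),np.cos(a)]])
J=(W[:,:2]-c)@R
m=L&(W[:,2]>.0545)&(W[:,2]<.066)
for n,mm in (("med",m&(J[:,1]>-5e-3)&(J[:,1]<.075)&(abs(J[:,0])<.04)),("strip",m&(J[:,1]<-.02)&(J[:,1]>-.07)&(abs(J[:,0])<.09))):
    P=np.c_[J,W[:,2]][mm]; rep(n,P)
print("facez",np.median(W[L&(W[:,2]>.045)&(W[:,2]<.0545),2]))
q=[ctrl.ik([.417,-.308,.25],down(np.radians(y))) for y in (-3.3,176.7)]; print(q)
y=-3.3 if q[0] is not None and (q[1] is None or abs(q[0][6])<abs(q[1][6])) else 176.7
ctrl.movep([.417,-.308,.28],down(np.radians(y)))
W,(H,S,V)=wl("pics/w_blk.png"); print("yaw",y,get_state()["time"])
near=(np.abs(W[:,0]-.42)<.15)&(np.abs(W[:,1]+.32)<.15)
rep("bluetop",W[near&(H>95)&(H<130)&(S>100)&(W[:,2]>.060)])
rep("sole",W[near&(W[:,2]>.014)&(W[:,2]<.027)])
rep("mat",W[near&(H>40)&(H<90)&(S>60)&(W[:,2]<.012)&(W[:,2]>-.003)])
a,b=[cv2.imread(f"pics/{f}.png") for f in("w_lid1","w_blk")]
cv2.imwrite("pics/both.png",cv2.resize(np.hstack([a,b]),(800,300)))
E
```

```text
lid 66021 [0.5929 0.0246 0.052 ] [618.4 -32.7] [311.9 236.3] 83.3
lidface 54918 [0.5908 0.0353 0.0518] [618.4 -32.7] [311.9 236.3] 83.3
lid 35704 [0.5914 0.0186 0.052 ] [619.1 -32.6] [310.7 238.3] 83.1
red 2563 [ 0.5742 -0.1284  0.0338] [ 575.3 -126.5] [ 25.9 192.7] 83.0
med 2504 [-0.002   0.0368  0.0579] [-5.7 37.6] [60.  67.1] 77.9
strip 3213 [-0.0002 -0.0434  0.0557] [ -2.6 -43.5] [ 26.5 159.8] 89.9
facez 0.05181446136393508
[array([ 0.45915278,  0.32611944,  0.17959851,  1.75083975, -0.06527188,
        1.07042072, -0.96757136]), array([ 0.89191706,  0.34000464, -0.42147017,  1.74541005,  0.15458125,
        1.08889803,  1.93312753])]
yaw -3.3 3.65
bluetop 1926 [ 0.4158 -0.3101  0.0707] [ 416.5 -302.5] [125.5  57.2] 71.4
sole 3217 [ 0.4299 -0.3117  0.0189] [ 455.7 -266.7] [156.5 254.1] 80.5
mat 14446 [ 0.4062 -0.3274  0.0047] [ 403.1 -316.6] [170.1 121.7] 13.3
```

View pics/both.png

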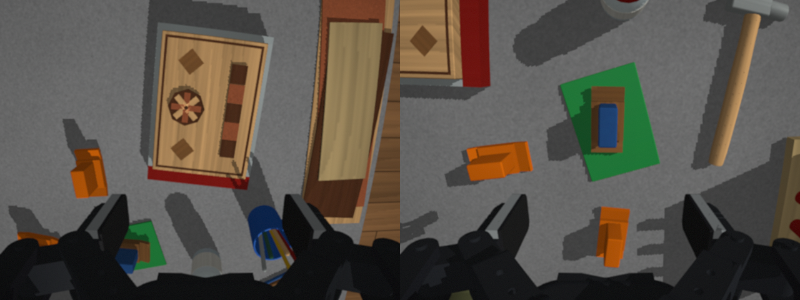

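The wrist view on the left shows the lid with the strip and medallion. In the right half the blue block sits on the mat at (606,120), and the oranges are clear of the grasp. Both agree with the scene camera to 2-3 mm, so I'll refine the block position, grasp it and lift.

```bash
python3 - <<'E'
from h import *
W,(H,S,V)=wl("pics/w_blk2.png")
d=np.hypot(W[:,0]-.416,W[:,1]+.310)
t=W[(d<.045)&(H>95)&(H<130)&(S>100)&(W[:,2]>.066)]; rep("top",t)
rep("sole",W[(d<.065)&(W[:,2]>.012)&(W[:,2]<.027)&((H<30))])
(cx,cy),(w,h),a=cv2.minAreaRect(t[:,:2].astype(np.float32)*1000)
yaw=a if w>h else a-90
yaw=(yaw+90)%180-90; print("yaw",yaw,cx,cy,w,h)
assert abs(yaw)<20 and 48<max(w,h)<64 and 20<min(w,h)<33
f=down(np.radians(yaw)); x,y=cx/1e3,cy/1e3
ctrl.movep([x,y,.15],f); ctrl.movel([x,y,.0315],max_speed=.08)
ctrl.close_gripper(80); s=get_state(); print(s["width"],s["tcp_pos"],s["contact_force"])
ctrl.pause(.2)
ctrl.movel([x,y,.2],max_speed=.1); ctrl.pause(.5); s=get_state(); print(s["width"],s["tcp_pos"],s["contact_force"],s["wrist_torque"],s["time"])
np.save("grip.npy",[x,y,np.radians(yaw)])
im,_,_,_=grab("side"); cv2.imwrite("pics/side1.png",im[150:400,200:520])
E
```

```text
top 1868 [ 0.4155 -0.3101  0.0706] [ 413.  -323.7] [51.7 54.6] 86.6
sole 3193 [ 0.4332 -0.3097  0.0181] [ 414.1 -309.6] [ 49.8 102. ] 86.0
yaw -3.3521194458007812 412.96124267578125 -323.718505859375 51.71533966064453 54.64968490600586Traceback (most recent call last):
  File "<stdin>", line 9, in <module>
AssertionError
```

The top rectangle was spoiled by an outlier, probably a gripper part, so the assert stopped the script before it moved. The sole rectangle came out at 50 x 102 mm, which matches the real sole, and it agrees with the top's median. I'll use those.

```bash
python3 - <<'E'
from h import *
x,y,yaw=.415,-.3098,np.radians(-3.7); f=down(yaw)
ctrl.movep([x,y,.15],f); ctrl.movel([x,y,.0315],max_speed=.08)
ctrl.close_gripper(80); s=get_state(); print(s["width"],s["tcp_pos"],s["contact_force"])
ctrl.pause(.2)
ctrl.movel([x,y,.2],max_speed=.1); ctrl.pause(.3); s=get_state(); print(s["width"],s["tcp_pos"],s["contact_force"],s["wrist_torque"],s["time"])
np.save("grip.npy",[x,y,yaw])
im,_,_,_=grab("side"); cv2.imwrite("pics/side1.png",im[150:400,200:520])
E
```

```text
0.02555985073480232 [ 0.41509855 -0.30979629  0.03174474] [-1.15230301  0.90116905  4.34064084]
0.02472298763846454 [ 0.41496759 -0.30976157  0.19983943] [ 0.52217746  0.36784331 -2.28577829] [-0.01490475 -0.00163872 -0.03974586] 8.8333
```

View pics/side1.png

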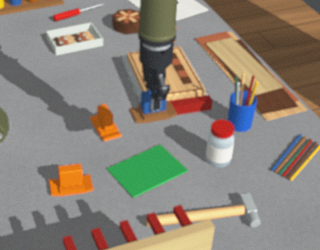

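The block is held upright above the empty mat at about (155,100) in the crop, with finger width 25 mm and about 2.3 N of weight. Next I'll press the medallion.

```bash
cat >> h.py <<'E'
A=np.radians(83.1); O=np.array([.5913,.0075]); RJ=np.array([[np.cos(A),-np.sin(A)],[np.sin(A),np.cos(A)]])
OFF=.0267   # TCP z minus sole z
def jp(x,y,sole): return [*(O+RJ@np.array([x,y])),sole+OFF]
def fz(n=5):
    v=[]
    for _ in range(n): v.append(get_state()["contact_force"][2]); ctrl.pause(.02)
    return np.mean(v)
E
python3 - <<'E'
from h import *
f=down(A)
ctrl.movep(jp(0,.035,.18),f); ctrl.movel(jp(0,.035,.075),max_speed=.12); ctrl.pause(.2)
b=fz(10); print("base",b,get_state()["time"])
for z in [.064,.060]+list(np.arange(.058,.0455,-.001)):
    ctrl.movel(jp(0,.035,z),max_speed=.03); F=fz(4)-b; s=get_state()
    print(round(z*1e3,1),round((s["tcp_pos"][2]-OFF)*1e3,2),round(F,2))
    if F>12: break
ctrl.pause(.2); print(fz()-b,get_state()["wrist_torque"])
ctrl.movel(jp(0,.035,.075),max_speed=.08); s=get_state(); print(fz()-b,s["width"],s["time"])
im,_,_,_=grab("scene"); cv2.imwrite("pics/sc2.png",cv2.resize(im[200:360,240:460],None,fx=3,fy=3))
E
```

```text
base -2.9652104673087654 11.6
64.0 63.95 0.58
60.0 59.94 -0.56
58.0 57.95 0.21
57.0 57.24 4.46
56.0 56.06 5.48
55.0 54.98 5.49
54.0 53.97 5.9
53.0 52.97 6.01
52.0 51.98 5.7
51.0 50.95 6.07
50.0 49.97 6.02
49.0 49.01 7.18
48.0 48.04 7.63
47.0 47.09 8.47
46.0 46.15 8.89
8.777653214830124 [-0.0800772   0.66022601 -0.01985571]
0.040640836571071315 0.025545240335457367 17.45
```

The force stayed near 6 N while the medallion went in. From 49.8 mm it rose at the bed's 0.8 N/mm, so the medallion is home and the height offset is right. Now the stroke, with the sole at 45.2 mm so the bed sinks about 7 mm.

```bash
python3 - <<'E'
from h import *
Z=.0450
ctrl.movel(jp(-.064,-.045,.075),max_speed=.1); ctrl.pause(.2); b=fz(10); print("base",b)
def rp(n):
    s=get_state(); j=RJ.T@(s["tcp_pos"][:2]-O)
    print(n,np.round(j*1e3,1),round((s["tcp_pos"][2]-OFF)*1e3,2),"F",np.round(s["contact_force"]-[0,0,b],2))
for z in (.058,.054,.050,.047,Z): ctrl.movel(jp(-.064,-.045,z),max_speed=.03); fz(2); rp(z)
if fz()-b<6.5: Z-=.001; print("lower")
ctrl.pause(.2)
for x in np.arange(-.048,.0645,.016): ctrl.movel(jp(x,-.045,Z),max_speed=.04); rp(round(x,3))
ctrl.pause(.3); rp("end")
ctrl.movel(jp(.064,-.045,.09),max_speed=.08); s=get_state(); print(fz()-b,s["width"],s["time"])
ctrl.movel(jp(.064,-.045,.16),max_speed=.15)
im,d,i,p=grab("scene"); cv2.imwrite("pics/sc3.png",cv2.resize(im[200:360,240:460],None,fx=3,fy=3))
E
```

```text
base -2.7744304224984653
0.058 [-64.  -45.1] 58.07 F [ 0.02 -0.07  0.02]
0.054 [-64.  -44.9] 53.94 F [-0.41 -0.35  0.03]
0.05 [-64.  -45.2] 50.33 F [-0.29  0.35  6.16]
0.047 [-64.  -45.2] 47.4 F [-2.21 -0.35  7.8 ]
0.045 [-64.  -45.2] 45.62 F [-2.02  0.7   9.03]
-0.048 [-49.7 -45.9] 45.87 F [-0.34 -3.43  8.53]
-0.032 [-33.4 -46. ] 45.9 F [-0.14 -3.13  9.5 ]
-0.016 [-17.6 -46. ] 45.85 F [-0.77 -3.68  9.01]
0.0 [ -1.4 -46. ] 45.85 F [ 0.06 -3.46  8.92]
0.016 [ 14.4 -46. ] 45.82 F [-0.71 -3.67  8.49]
0.032 [ 30.7 -46. ] 45.84 F [-0.55 -3.96  9.83]
0.048 [ 46.7 -46. ] 45.82 F [-0.12 -2.84  9.19]
0.064 [ 62.7 -46. ] 45.78 F [-0.99 -3.5   8.28]
end [ 62.7 -46. ] 45.81 F [-0.12 -3.21  9.34]
-0.455934999484195 0.0251078368336065 26.775
```

```bash
python3 - <<'E'
from h import *
# move aside to clear the view, still high above the table
ctrl.movep([.45,-.25,.22],down(np.radians(-3.7)))
i=vision.camera_info("scene")
im,d,_,_=grab("scene"); o=np.load("scene0.npz")
Oc=np.array([.593,.0095])
for n,D in (("before",o["d"]),("after",d)):
    v,u=np.nonzero(D>0); W=cloud("scene",np.c_[u,v],D,i); J=(W[:,:2]-Oc)@RJ
    h=lambda x,y,r:np.median(W[(abs(J[:,0]-x)<r)&(abs(J[:,1]-y)<r)&(W[:,2]<.08),2])*1e3
    f=np.median([h(x,-.012,.008) for x in (-.06,-.03,0,.03,.06)]); print(n,"face",round(f,2),"pieces",[round(h(x,-.045,.009)-f,2) for x in np.arange(-.064,.065,.032)],"med",round(h(0,.035,.02)-f,2))
cv2.imwrite("pics/sc4.png",cv2.resize(im[200:360,240:460],None,fx=3,fy=3))
print(get_state()["time"])
E
```

```text
before face 51.92 pieces [np.float64(4.17), np.float64(3.51), np.float64(4.11), np.float64(4.12), np.float64(3.73)] med 5.95
after face 51.81 pieces [np.float64(0.11), np.float64(0.57), np.float64(0.43), np.float64(0.27), np.float64(0.66)] med 0.6
28.9667
```

View pics/sc4.png

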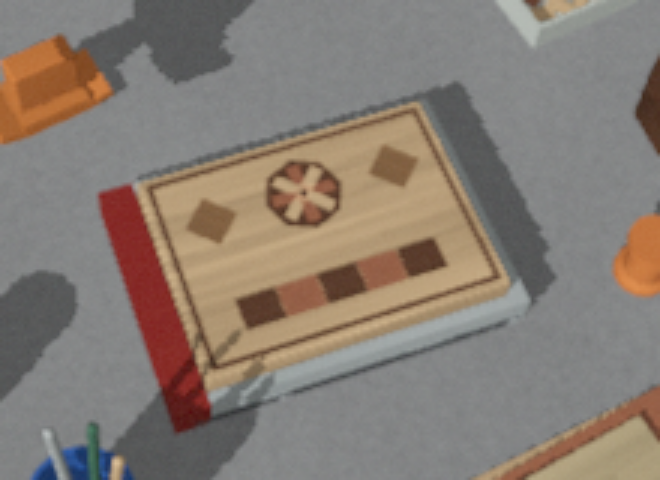

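All five pieces and the medallion are flush in the picture, standing 0.1-0.7 mm proud against about 4 and 6 mm before. Now I'll set the block back on the mat.

```bash
python3 - <<'E'
from h import *
x,y=.404,-.316; f=down(np.radians(13.4))
ctrl.movep([x,y,.15],f); ctrl.movel([x,y,.045],max_speed=.1); ctrl.pause(.2); b=fz(10)
for z in np.arange(.036,.0285,-.001):
    ctrl.movel([x,y,z],max_speed=.03); F=fz(3)-b
    if F>2.5: break
print(z,F); ctrl.ungrasp(); ctrl.pause(.3); ctrl.movel([x,y,.15],max_speed=.12); ctrl.movel([x,y,.28],max_speed=.2)
W,(H,S,V)=wl("pics/w_end.png"); d=np.hypot(W[:,0]-x,W[:,1]-y)
rep("sole",W[(d<.065)&(W[:,2]>.012)&(W[:,2]<.027)&(H<30)])
t=W[(d<.035)&(H>95)&(H<130)&(S>100)&(W[:,2]>.06)]; rep("top",t); print(np.percentile(t[:,2],[5,50,95]))
s=get_state(); print(s["time"],s["contact_force"],s["width"])
im,dd,i,_=grab("scene"); cv2.imwrite("pics/sc5.png",im)
for t in ("glue","box8","spool","pot","tray","rasp","mallet"):
    for r in models.masks_of("scene",t)[:1]:
        print(t,np.round(r["point"]))
E
```

```text
0.030999999999999993 8.49521649587929
sole 3208 [ 0.4216 -0.3108  0.018 ] [ 403.1 -316. ] [101.1  49.8] 13.1
top 1938 [ 0.4043 -0.3159  0.0706] [ 401.  -308.6] [54.7 43.2] 14.3
[0.06895438 0.07061888 0.07195399]
35.95 [ 0.39399232  0.14583606 -0.47516859] 0.08532658518261328
glue [196. 339.]
box8 [477. 232.]
spool [456. 282.]
pot [268. 370.]
tray [419. 181.]
rasp [472. 173.]
mallet [110. 351.]
```

View pics/sc5.png

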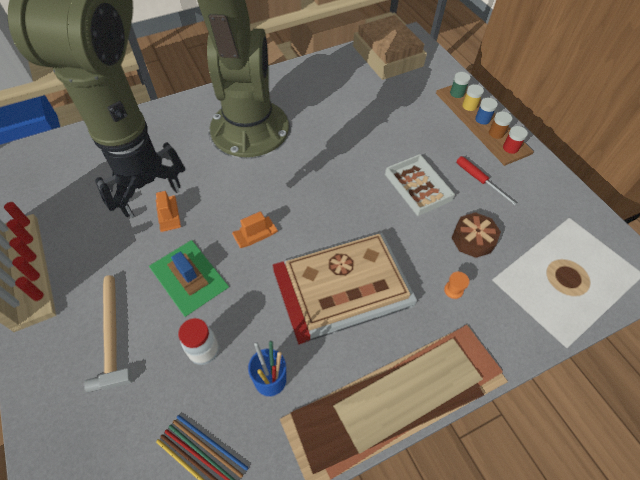

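The block stands upright in the middle of the mat at about (187,270). The gripper is clear of it and the bystanders are where they were.

```bash
python3 -c "
from h import *
ticket.close_job()"
```

```text
the job is handed in; nothing more can be done
```

I pressed the medallion home, rubbed the banding strip in one stroke from the red end to the bare end, set the block back on the mat, and handed the job in. It took about 36 s of the 67 s; handing in gave no verdict.

- **Medallion:** it went in at about 6 N, and the final press was about 8.8 N. Depth put it about 0.6 mm proud afterwards, against about 6 mm before.
- **Strip:** contact force was a steady 8.3–9.8 N, so the bed was sunk about 6–7 mm, worked out from force and height. The five pieces then stood 0.1–0.7 mm proud, against 3.5–4.2 mm before.
- **Block:** it stands upright on its sole about 1 mm from the mat's measured centre. The fingers are open and clear of it.
- **Bystanders:** in the final picture none appears to have moved. The networks' points match the start within 5 pixels; the largest differences are the tray's, which the arm partly hid at the start, and are in line with detection scatter.

**Checks that failed or disagreed:**
- One automatic block measurement was spoiled by stray points. A check stopped the script before it moved, and I used the sole's outline instead.
- The scene and wrist cameras differed by 2–3 mm on the jig's position, and I worked from the wrist's value.
- During the stroke the tool sat about 0.8 mm high and 1 mm to the side of its target, which did no harm.

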